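# Feel out the stray sample pot and stow it in the tilting bin

## Task

Somewhere under the olive cover of the fingerprint kit, to the left or right of the open well, lies a metal sample pot you cannot see. Feel for it through the flapped finger slot, push it along into the open well, lift it out there and put it, upright, in the grey bin while the bin is still tipped forward; then press the bin's yellow ledge down until the bin is level. Leave the flat lens cap where it lies under the other half of the cover, and do not disturb the magnifier, the dropper bottle or the inspection mirror.

Things in the scene. Friction and masses are not known exactly. Their poses are not given: they have to be found in the camera images.
- kit: Fixed olive box with ridged opaque top, a straight channel along y inside. Origin: on the table under the middle of the channel; x away from the robot, y along the box to its grey bin, z up. Box x -45 to +105, y -200 to +200, top z 56 mm. Channel x -24 to +24, y -190 to +190, flat floor z 5 mm; open above for |y| under 55 (the well, 110 x 48 mm), covered beyond (cover's underside z 52).
- slot_a (a point): Centre, at top level (z 54 mm), of the finger slot in the cover on the kit's -y side of the well: 36 mm wide (x), 135 mm long (y, kit |y| 55 to 190), open to the well at its inner end. Closed by two thin black flaps hinged on its long edges; a light push (about 1 N) swings them down, hanging then to z 34 mm; they spring shut after. Axes as the kit's.
- slot_b (a point): Centre, at top level (z 54 mm), of the finger slot in the cover on the kit's +y (bin) side of the well: 36 mm wide (x), 135 mm long (y, kit |y| 55 to 190), open to the well at its inner end. Closed by two thin black flaps hinged on its long edges; a light push (about 1 N) swings them down, hanging then to z 34 mm; they spring shut after. Axes as the kit's.
- pot: Metal sample pot with red band, 40 mm diameter, 24 mm high, about 0.25 kg; origin: centre of its underside, z up. Starts upright on the channel floor under the cover, its centre 85 to 118 mm from the kit's origin along y, left or right of the well (outermost 50 mm of the channel are free). Too wide for the slot: comes out only at the well. Drags with 1 to 4 N when pushed, stops with the push.
- cap: Black lens cap, flat disc 38 mm diameter, 6 mm high, 20 g; origin: centre of its underside. Lies on the channel floor (top at z 11 mm) under the cover on the side of the well where the pot is not, 85 to 118 mm from the kit's origin. Fingertips passing higher than 11 mm above the table clear it but, below 29 mm, still catch the pot.
- bin (a joint): Grey bin's tilt about its steel pivots, rad: 0 = level (hard stop), positive = tipped forward, its front (the kit's -x side) down, stop at 0.40. Starts at 0.28 to 0.38. A friction hinge that stays where it is left: about 3 N on the ledge moves it.
- bin_in (a point): Centre of the bin's inner floor; axes turn with the bin (equal to the kit's when level). Inner space 90 mm (x) x 120 mm (y) x 32 mm deep, open on top, walls 3 to 4 mm. The pivot axis is along y, 6 mm above this point. In the kit frame the pivot is at x 0, y 270, z 28 mm.
- bin_ledge (a point): Middle of the top face of the yellow ledge, 20 (x) x 70 (y) mm, on the bin's far (+x) rim; 58 mm in +x from the pivot and 26 mm above it in the bin's own axes, raised while the bin is tipped forward.
- mirror: Telescoping inspection mirror, 190 mm long, 12 mm thick, lying along y on the kit's ridged top beyond the slot; origin at mid length, underside. Bystander.
- magnifier: Walnut-handled magnifier lying flat on the table beyond the kit, 190 mm long, round frame 72 mm across, 20 mm thick; origin near its middle, underside. Bystander.
- bottle: Cobalt glass dropper bottle with black dropper standing on the table beyond the kit, 36 mm diameter, 90 mm tall; origin at the centre of its underside. Bystander.

How it is judged:
By the outcome, as a careful person would: the job done as asked, in the order asked, and still so for the second after the job is handed in, with the robot touching nothing.
It also fails if it takes over 61 s, if anything falls off the work surface, if the arm or the gripper's body presses on something with over 40 N, if the wrist force passes 120 N, or if a joint passes its speed limit or range.

## Robot

A 6-joint arm with a two-finger parallel gripper is mounted at the origin on the work surface. World frame = base frame: x ahead of the robot, y to its left, z up, the work surface at z = 0. Lengths are in m, angles in rad, forces in N, time in s.
With the tool pointing down it reaches from about 0.25 to 0.775 m from the base axis. Payload 4 kg.
Tool frame: the origin (TCP) lies on the centre line of the jaws, within the pads' length; the fingertips stand 22 mm ahead of it and the grasp point (between the pads) lies 3 mm ahead of it; z points along the fingers, y is the direction in which the jaws open and shut (so a half turn about z gives the same grasp; the last joint's range is limited). The gripper opens to 94 mm and grips with 3 to 60 N. Pads are 16 mm wide; open, the fingers measure 119 mm over their backs; the gripper's body (75 mm by 177 mm) begins 78 mm behind the grasp point.
Start: joints at [-1.434, 0.087, 1.371, -0, 1.684, -0.103], TCP at [0.131, -0.534, 0.228] pointing down, gripper open.
Joint ranges: [-3.1, 3.1], [-0.76, 2.03], [0.27, 2.55], [-1.08, 4.22], [0.17, 2.65], [-2.57, 2.57]. Speed limits (rad/s): [2.79, 2.79, 3.14, 3.14, 3.14, 3.14].

## Interface

Orientations are given as [roll, pitch, yaw] about the fixed x, y, z axes, in that order (R = Rz(yaw) Ry(pitch) Rx(roll)).
In Python, from bench import robot gives the robot as it stands. The module is installed in compiled form; this text tells all that it offers.
- The arm moves only by the shell command python3 -m inch 'ROWS'. ROWS is JSON, a list of rows, each an object with "linear": the shift along the world's x, y, z scaled (see below), a list of three; "twist": the turn about the world's z scaled (see below); "gripper": the opening, from 0 (shut) to 1 (fully open). In form: [{"linear": [x, y, z], "twist": twist, "gripper": gripper}, ...]. A call has 1 to 10 rows; each row is the pose to reach, as a shift and turn from the pose commanded when the call began; what a row does not reach only later rows make up. The controller multiplies each number of a shift by 0.1 m and each number of a turn by 60 degrees. A row lasts 1/12 s, in which the tool goes at most 41.7 mm and 7.16 degrees, less where a joint would pass 70% of its speed; a pose out of reach is approached as far as the arm can. A call with a number of a shift or a turn outside -1 to 1 is refused whole. A call with a gripper value outside its range is refused whole. The fingers move at their own pace and stop on an object; the grip force is fixed at half the most. Time passes only in rows, so rows that repeat a pose let the fingers close. It gives the time, the measured TCP pose, the force and the opening at its end, in the units of the state.
- robot.get_obs(): the state, without advancing time (a new reading comes with each control period).
- robot.snapshot(name): name is "scene" or "top" or "wrist"; returns a dict with "image" (384x512x3 uint8, red, green, blue), "depth" (384x512 float32, m along the optical axis (not along the pixel's ray), 0 where there is no reading), "mtx" (3x3 intrinsics, pixels), "k1" (the pictures are not rectified: a ray, as slopes to the right and down, at radius r is drawn at 1 + k1 r^2 times it, then the intrinsics apply), "rvec" (rotation vector, rad) and "tvec" (3), from world to camera coordinates, as OpenCV has them; the wrist camera has in their place "hand_eye" (4x4, takes a point from camera to tool coordinates, whose origin is the TCP and whose axes are the flange's). Camera axes: x right, y down, z forward; pixel columns grow to the right and rows downward; lengths in m; the calibration is good to about 2 mm. A picture is of the moment at which its call begins: read the wrist's pose just before it.
- robot.close_job(): hands the job in, once; it reports no verdict.
The state is a dict: "time": time; "joint_positions": joint angles; "qvel": joint speeds; "joint_torque": joint torques, N m; "tool_pos": TCP position; "ee_rot": TCP orientation; "wrist_force": force on the tool from outside, world axes, zero at the start; "wrist_torque": the same for the moment, N m; "width": finger opening in m.
Only numpy, scipy, OpenCV 4.12 (cv2) and the standard library are available. Lean on these libraries where they do the work, as an engineer would, in place of code of your own. Each camera call takes 0.05 s, during which the arm holds its last target.

## Working session

There is one attempt and no reset: what is moved stays moved. The work goes in short steps, Python scripts to look and compute and a shell command to move; the robot and the scene stay as the last step left them, time stands still between calls to the robot, and variables do not carry over. Pictures are saved under pics/ and viewed, and the job is handed in when it is done.

```bash
mkdir -p pics; python3 - <<'E'
from bench import robot
import cv2,numpy as np
print(robot.get_obs())
for n in ["scene","top"]:
    s=robot.snapshot(n)
    np.savez(f"pics/{n}0.npz",**s)
    cv2.imwrite(f"pics/{n}0.png",s["image"][:,:,::-1])
    print(n,s["mtx"],s["k1"],s["rvec"],s["tvec"])
E
```

```text
{'time': 0.0, 'joint_positions': array([-1.43409298e+00,  8.79360594e-02,  1.37226361e+00, -2.75952077e-05,
        1.68363631e+00, -1.03080341e-01]), 'qvel': array([ 0.00056026,  0.0008978 ,  0.00145429,  0.00039087,  0.00086386,
       -0.00035497]), 'joint_torque': array([ 3.83038050e-04, -3.40171087e+01, -3.02426147e+01,  7.18881190e-02,
        3.29473964e-02, -1.71832617e-04]), 'tool_pos': array([ 0.13054657, -0.53374489,  0.22630977]), 'ee_rot': array([-3.13935842e+00, -2.03551779e-04,  2.39780384e-01]), 'wrist_force': array([-0.70332921,  0.20558458, -0.21724116]), 'wrist_torque': array([-0.0302575 ,  0.01732889,  0.02306695]), 'width': 0.09385713262346884}
scene [[369.41513539   0.         257.34186895]
 [  0.         369.41513539 190.76141594]
 [  0.           0.           1.        ]] -0.08050032679728968 [ 1.92739063  1.0041039  -0.53849201] [-0.37864889 -0.21485669  1.2547916 ]
top [[462.87043706   0.         263.84141827]
 [  0.         462.87043706 187.27927919]
 [  0.           0.           1.        ]] -0.11774704633783731 [ 2.17417749 -2.15960213  0.08900783] [-0.0072829   0.63750116  0.86203446]
```

View pics/scene0.png

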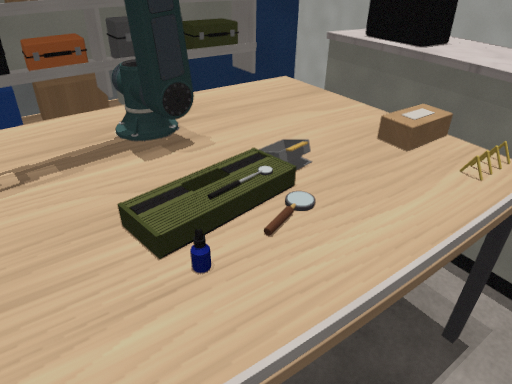

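View pics/top0.png

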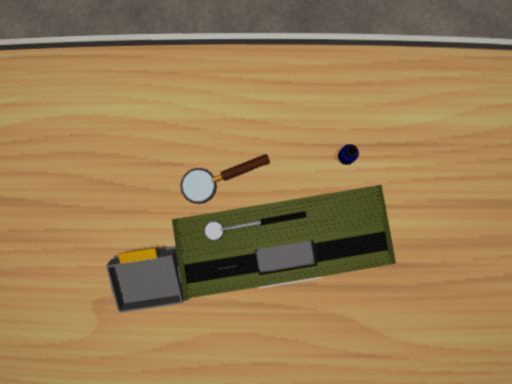

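The top view shows the kit's top at about px (173–395, 186–298). The open well is near (286,256), the slots are black on both sides of it, and the bin is at (145,280) with its ledge at (138,256). The mirror lies at about (260,222), the magnifier at (225,175) and the bottle at (348,154).

```bash
cat > h.py <<'E'
import numpy as np,cv2
def rays(s,uv):
    uv=np.asarray(uv,float).reshape(-1,2)
    k=s["mtx"];d=np.array([float(s["k1"]),0,0,0,0])
    p=cv2.undistortPoints(uv.reshape(-1,1,2),k,d).reshape(-1,2)
    return np.c_[p,np.ones(len(p))]
def cloud(s):
    h,w=s["depth"].shape
    v,u=np.mgrid[:h,:w]
    r=rays(s,np.c_[u.ravel(),v.ravel()])*s["depth"].reshape(-1,1)
    R=cv2.Rodrigues(np.asarray(s["rvec"]))[0]
    return ((r-np.asarray(s["tvec"]).reshape(1,3))@R).reshape(h,w,3)
def plane(s,uv,z):
    R=cv2.Rodrigues(np.asarray(s["rvec"]))[0]; t=np.asarray(s["tvec"]).ravel()
    d=rays(s,uv)@R; c=-R.T@t
    return c+d*((z-c[2])/d[:,2])[:,None]
E
python3 - <<'E'
import numpy as np,cv2
from h import *
s=dict(np.load("pics/top0.npz"));P=cloud(s);im=s["image"].astype(int)
print("table z",np.median(P[300:340,300:450,2]))
hsv=cv2.cvtColor(s["image"],cv2.COLOR_RGB2HSV)
ol=((hsv[...,0]>28)&(hsv[...,0]<50)&(hsv[...,1]>80)&(hsv[...,2]<140))
z=P[...,2]
print("olive z",np.percentile(z[ol],[5,25,50,75,95]))
top=(z>0.047)&(z<0.066)
n,l,st,_=cv2.connectedComponentsWithStats((ol&top).astype(np.uint8))
i=1+np.argmax(st[1:,4]); m=l==i
# bigger: union of olive and slot pixel
cnt=max(cv2.findContours(m.astype(np.uint8),0,1)[0],key=cv2.contourArea).reshape(-1,2)
W=plane(s,cnt,0.056)[:,:2]
r=cv2.minAreaRect((W*1000).astype(np.float32));print("rect",r,cv2.boxPoints(r))
# well: gray region
for name,mm,zz in [("well",(hsv[...,1]<60)&(hsv[...,2]>60),0.005)]:
    sub=np.zeros_like(mm);sub[235:280,250:322]=mm[235:280,250:322]
    c=max(cv2.findContours(sub.astype(np.uint8),0,1)[0],key=cv2.contourArea)
    for zz in (0.005,0.056):
        r=cv2.minAreaRect((plane(s,c.reshape(-1,2),zz)[:,:2]*1000).astype(np.float32));print(name,zz,r)
bl=(s["image"].max(2)<45)
sub=np.zeros_like(bl);sub[228:285,180:392]=bl[228:285,180:392]
for c in cv2.findContours(sub.astype(np.uint8),0,1)[0]:
    if cv2.contourArea(c)>300:
        r=cv2.minAreaRect((plane(s,c.reshape(-1,2),.054)[:,:2]*1000).astype(np.float32));print("slot",r,cv2.boxPoints(r).tolist())
ye=(hsv[...,0]>18)&(hsv[...,0]<30)&(hsv[...,1]>200)
sub=np.zeros_like(ye);sub[240:270,105:170]=ye[240:270,105:170]
print("ledge",sub.sum(),P[sub].mean(0),np.median(P[sub],0))
E
```

```text
table z -0.0003438874942735317
olive z [0.05182207 0.05357947 0.05475991 0.05590568 0.05764917]
rect ((534.3822021484375, -38.80390930175781), (147.11012268066406, 398.71405029296875), 9.938713073730469) [[ 427.523    144.86615]
 [ 496.33893 -247.86438]
 [ 641.2414  -222.47397]
 [ 572.4255   170.25656]]
well 0.005 ((504.58074951171875, -44.720088958740234), (46.177730560302734, 109.35344696044922), 9.776320457458496)
well 0.056 ((507.29736328125, -43.03216552734375), (43.59914016723633, 103.24706268310547), 9.77635669708252)
slot ((503.5590515136719, -45.16912841796875), (44.699398040771484, 381.80499267578125), 10.809680938720703) [[445.80267333984375, 138.154296875], [517.4091796875, -236.87579345703125], [561.3154296875, -228.4925537109375], [489.70892333984375, 146.53753662109375]]
ledge 365 [0.50708735 0.2276489  0.07221497] [0.50694766 0.22757466 0.07032182]
```

```bash
python3 - <<'E'
import cv2
a=cv2.imread("pics/top0.png")[180:320,100:400];cv2.imwrite("pics/c0.png",cv2.resize(a,None,fx=2.6,fy=2.6,interpolation=2))
E
```

```text
(no output)
```

View pics/c0.png

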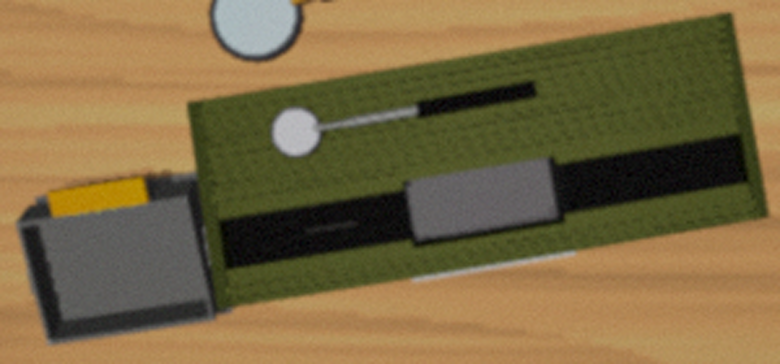

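Kit origin is about (504.7, −44.4) mm with yaw 9.9°, and two features agree on it. The bin tilt is about 0.30 rad, taken from the ledge. With the jaw axis along kit y, the closed fingers take up 16 mm in x by 25 mm in y, which fits the slot. I'll go to the outer end of slot_a first.

```bash

python3 -m inch '[{"linear":[0.25,0.2,-0.05],"twist":-0.065,"gripper":0},{"linear":[0.5,0.4,-0.1],"twist":-0.065,"gripper":0},{"linear":[0.75,0.6,-0.15],"twist":-0.065,"gripper":0},{"linear":[1,0.8,-0.2],"twist":-0.065,"gripper":0}]'
python3 -m inch '[{"linear":[0.25,0.2,-0.05],"twist":0,"gripper":0},{"linear":[0.5,0.4,-0.1],"twist":0,"gripper":0},{"linear":[0.75,0.6,-0.15],"twist":0,"gripper":0},{"linear":[1,0.8,-0.2],"twist":0,"gripper":0}]'
python3 -m inch '[{"linear":[0.25,0.2,-0.05],"twist":0,"gripper":0},{"linear":[0.5,0.4,-0.1],"twist":0,"gripper":0},{"linear":[0.75,0.6,-0.15],"twist":0,"gripper":0},{"linear":[1,0.8,-0.2],"twist":0,"gripper":0}]'
python3 -m inch '[{"linear":[0.25,0.2,-0.05],"twist":0,"gripper":0},{"linear":[0.5,0.4,-0.1],"twist":0,"gripper":0},{"linear":[0.75,0.6,-0.15],"twist":0,"gripper":0},{"linear":[1,0.8,-0.2],"twist":0,"gripper":0},{"linear":[1,0.8,-0.2],"twist":0,"gripper":0},{"linear":[1,0.8,-0.2],"twist":0,"gripper":0}]'
python3 - <<'E'
from bench import robot
import cv2,numpy as np
o=robot.get_obs();print(o)
s=robot.snapshot("wrist");np.savez("pics/w1.npz",**s,tool_pos=o["tool_pos"],ee=o["ee_rot"]);cv2.imwrite("pics/w1.png",s["image"][:,:,::-1]);print(s["hand_eye"])
E
```

```text
time: 0.43
tool_pos: [0.2312, -0.4531, 0.2066]
ee_rot: [-3.141, 0.0, 0.171]
wrist_force: [-0.2, 0.1, 0.0]
width: 0.0707
time: 0.77
tool_pos: [0.3314, -0.3729, 0.1868]
ee_rot: [-3.141, 0.0, 0.172]
wrist_force: [0.0, -0.3, 0.7]
width: 0.0438
time: 1.1
tool_pos: [0.4314, -0.2929, 0.1668]
ee_rot: [-3.141, 0.001, 0.172]
wrist_force: [0.5, 0.1, -0.1]
width: 0.0176
time: 1.6
tool_pos: [0.5308, -0.213, 0.1461]
ee_rot: [-3.14, 0.002, 0.175]
wrist_force: [-0.2, 0.2, 0.1]
width: 0.0003
{'time': 1.6, 'joint_positions': array([-4.80407346e-01,  1.66943348e-01,  1.44379010e+00, -5.39227776e-04,
        1.53354546e+00,  9.15743379e-01]), 'qvel': array([-0.04399448, -0.02748925,  0.00521618, -0.0138554 ,  0.00679165,
       -0.00412079]), 'joint_torque': array([  1.12931851, -36.26517892, -29.68966842,   0.23542989,
        -0.10104875,   0.04141871]), 'tool_pos': array([ 0.53076408, -0.21297158,  0.14614895]), 'ee_rot': array([-3.14038346e+00,  2.45848061e-03,  1.74667894e-01]), 'wrist_force': array([-0.179513  ,  0.15003192,  0.08391958]), 'wrist_torque': array([-0.01161698, -0.03594623, -0.00784975]), 'width': 0.00031893088769147825}
[[-6.49417061e-04 -9.71145902e-01 -2.38485254e-01  6.82142440e-02]
 [ 9.99999771e-01 -6.76534125e-04  3.18528298e-05 -1.66602457e-03]
 [-1.92277157e-04 -2.38485178e-01  9.71146118e-01 -1.57961055e-01]
 [ 0.00000000e+00  0.00000000e+00  0.00000000e+00  1.00000000e+00]]
```

View pics/w1.png

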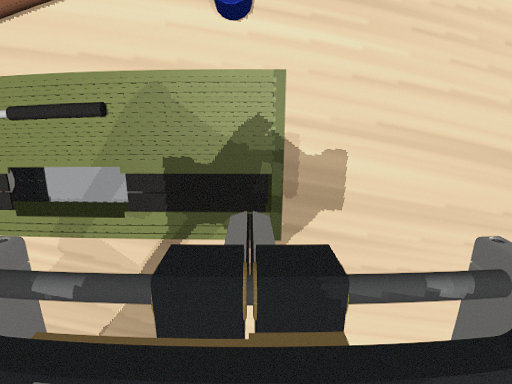

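The wrist view shows slot_a ending at about px (270,192), with the well at (85,185) and the fingertips near (250,213). Next I'll measure the slot edges in the kit frame from this view.

```bash
cat >> h.py <<'E'
from scipy.spatial.transform import Rotation as Ro
O=np.array([504.7,-44.4]);TH=np.radians(9.87)
def wplane(s,uv,z):
    he=s["hand_eye"];R=Ro.from_euler("xyz",s["ee"]).as_matrix()
    d=rays(s,uv)@(R@he[:3,:3]).T; c=R@he[:3,3]+s["tool_pos"]
    return c+d*((z-c[2])/d[:,2])[:,None]
def kit(xy):
    d=np.asarray(xy)[...,:2]*1000-O;c,n=np.cos(TH),np.sin(TH)
    return np.stack([d[...,0]*c+d[...,1]*n,-d[...,0]*n+d[...,1]*c],-1)
def world(k):
    c,n=np.cos(TH),np.sin(TH);return np.array([O[0]+k[0]*c-k[1]*n,O[1]+k[0]*n+k[1]*c])
E
python3 - <<'E'
from h import *
s=dict(np.load("pics/w1.npz"))
im=cv2.cvtColor(s["image"],cv2.COLOR_RGB2GRAY)
a=cv2.resize(s["image"][150:260,0:300,::-1],None,fx=2.6,fy=2.6,interpolation=2);cv2.imwrite("pics/w1c.png",a)
uv=[(270,175),(268,211),(165,175),(165,210),(48,168),(129,168),(128,203),(47,203)]
print(np.round(kit(wplane(s,uv,.056)),1))
print(np.round(kit(wplane(s,uv,.005)),1))
print(np.round(kit(wplane(s,[(286,69),(282,238)],.056)),1))
for k in ((0,-172),(0,172)):print(world(k))
E
```

```text
[[  15.7 -186.8]
 [ -17.6 -185.6]
 [  15.6  -94.1]
 [ -16.9  -91.9]
 [  22.2   14.3]
 [  21.9  -62.2]
 [ -10.4  -58. ]
 [ -11.    21.1]]
[[   5.5 -190.5]
 [ -34.6 -189.1]
 [   5.3  -78.7]
 [ -33.9  -76. ]
 [  13.4   52. ]
 [  13.   -40.2]
 [ -26.   -35.2]
 [ -26.7   60.2]]
[[ 103.9 -198.4]
 [ -44.  -199.2]]
[ 534.18308325 -213.85426463]
[475.21691675 125.05426463]
```

View pics/w1c.png

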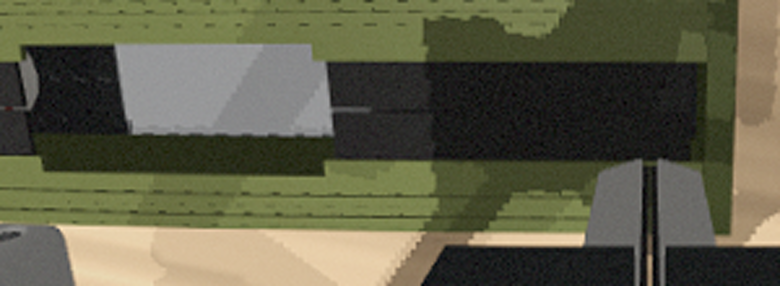

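At the far left of the well, around px (5–14, 170–205), there is a grey curved edge with a red spot. It could be the pot's rim showing under the slot_b side, so I'll compute where it is.

```bash
python3 - <<'E'
from h import *
s=dict(np.load("pics/w1.npz"))
for z in (.029,.017,.005):print(z,np.round(kit(wplane(s,[(15,183),(10,170),(4,191),(14,190)],z)),1))
b=s["image"][155:225,0:60,::-1];cv2.imwrite("pics/w1d.png",cv2.resize(b,None,fx=8,fy=8,interpolation=0))
E
```

```text
0.029 [[ 2.  74.6]
 [15.8 77.7]
 [-6.6 89.6]
 [-5.5 77.4]]
0.017 [[ -0.7  85.3]
 [ 13.6  88.5]
 [ -9.7 100.9]
 [ -8.6  88.1]]
0.005 [[ -3.5  95.9]
 [ 11.5  99.3]
 [-12.9 112.2]
 [-11.6  98.9]]
```

View pics/w1d.png

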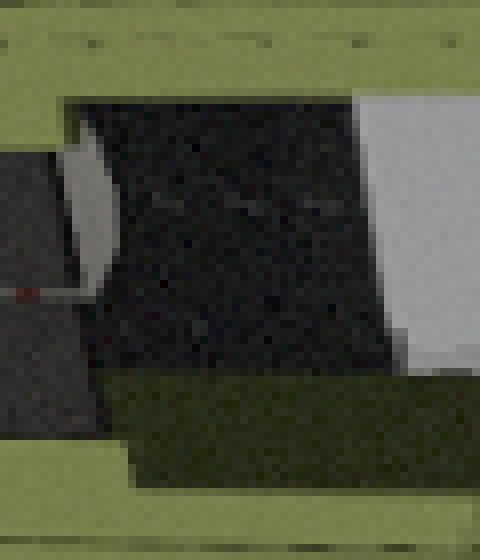

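The red spot shows through the flap seam next to a grey round edge, so the pot is on the +y (bin) side. Touch will confirm it. Next is the outer end of slot_b, above kit (0, 170), world about (475.6, 123).

```bash

python3 -m inch '[{"linear":[-0.07,0.42,0],"twist":0,"gripper":0},{"linear":[-0.14,0.84,0],"twist":0,"gripper":0}]'
python3 -m inch '[{"linear":[-0.07,0.42,0],"twist":0,"gripper":0},{"linear":[-0.14,0.84,0],"twist":0,"gripper":0}]'
python3 -m inch '[{"linear":[-0.07,0.42,0],"twist":0,"gripper":0},{"linear":[-0.14,0.84,0],"twist":0,"gripper":0}]'
python3 -m inch '[{"linear":[-0.07,0.42,0],"twist":0,"gripper":0},{"linear":[-0.13,0.84,0],"twist":0,"gripper":0},{"linear":[-0.13,0.84,0],"twist":0,"gripper":0},{"linear":[-0.13,0.84,0],"twist":0,"gripper":0},{"linear":[-0.13,0.84,0],"twist":0,"gripper":0}]'
python3 - <<'E'
from bench import robot
from h import *
o=robot.get_obs();print(kit(o["tool_pos"]),o["tool_pos"],o["ee_rot"])
s=robot.snapshot("wrist");s=dict(s,tool_pos=o["tool_pos"],ee=o["ee_rot"]);np.savez("pics/w2.npz",**s);cv2.imwrite("pics/w2.png",s["image"][:,:,::-1])
E
```

```text
time: 1.82
tool_pos: [0.516, -0.1339, 0.1473]
ee_rot: [3.141, 0.001, 0.166]
wrist_force: [1.5, 0.7, 0.3]
width: 0.0004
time: 1.98
tool_pos: [0.502, -0.0501, 0.1478]
ee_rot: [3.141, -0.0, 0.168]
wrist_force: [0.6, 0.4, 0.6]
width: 0.0
time: 2.15
tool_pos: [0.4884, 0.0323, 0.1481]
ee_rot: [3.141, -0.001, 0.169]
wrist_force: [0.8, 0.1, 0.1]
width: 0.0005
time: 2.57
tool_pos: [0.4765, 0.1149, 0.1478]
ee_rot: [3.14, -0.0, 0.171]
wrist_force: [0.1, 0.3, -0.8]
width: 0.0008
[ -0.42638802 161.79561418] [0.47654601 0.11492782 0.1477761 ] [ 3.14022724e+00 -4.06317857e-04  1.70790466e-01]
```

View pics/w2.png

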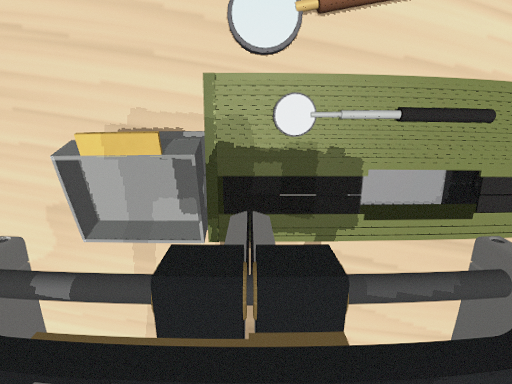

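The wrist view now shows the end of slot_b at px (222,195). A light streak in the flap seam runs from px 280 to 316, probably the pot's top. The bin is at (130,190) and the mirror at (295,115).

```bash
python3 - <<'E'
from h import *
s=dict(np.load("pics/w2.npz"))
print(np.round(kit(wplane(s,[(222,177),(222,213),(205,72),(362,169),(362,206)],.056)),1))
print(np.round(kit(wplane(s,[(280,195),(316,195),(347,195),(362,195)],.029)),1))
print(world((0,170)))
E
```

```text
[[ 16.6 187.6]
 [-16.9 188.4]
 [105.  199.7]
 [ 23.7  63.1]
 [-10.8  59.9]]
[[ -7.3 132.8]
 [ -7.5  96.7]
 [ -7.6  65.2]
 [ -7.6  49.8]]
[475.5597433  123.08386621]
```

Pot centre is about kit y 115, inside the 85–118 range. Next I'll shift 8 mm outward and descend with the fingertips to z≈16 mm.

```bash

python3 -m inch '[{"linear":[-0.01,0.08,0],"twist":0,"gripper":0},{"linear":[-0.01,0.08,-0.3],"twist":0,"gripper":0},{"linear":[-0.01,0.08,-0.5],"twist":0,"gripper":0},{"linear":[-0.01,0.08,-0.65],"twist":0,"gripper":0},{"linear":[-0.01,0.08,-0.75],"twist":0,"gripper":0},{"linear":[-0.01,0.08,-0.75],"twist":0,"gripper":0},{"linear":[-0.01,0.08,-0.75],"twist":0,"gripper":0}]'
python3 -m inch '[{"linear":[0,0,-0.12],"twist":0,"gripper":0},{"linear":[0,0,-0.24],"twist":0,"gripper":0},{"linear":[0,0,-0.35],"twist":0,"gripper":0},{"linear":[0,0,-0.35],"twist":0,"gripper":0},{"linear":[0,0,-0.35],"twist":0,"gripper":0}]'
python3 -c "
from bench import robot
from h import *
o=robot.get_obs();print(kit(o['tool_pos']),o['tool_pos'],o['ee_rot'])"
```

```text
time: 3.2
tool_pos: [0.4757, 0.1236, 0.0725]
ee_rot: [3.141, 0.001, 0.17]
wrist_force: [-0.1, -0.2, 0.4]
width: 0.0001
time: 3.62
tool_pos: [0.4753, 0.1242, 0.0374]
ee_rot: [3.142, 0.001, 0.171]
wrist_force: [0.2, 0.5, -1.1]
width: 0.0005
[-7.88108527e-02  1.71107300e+02] [0.47529229 0.12416127 0.0373854 ] [3.14151418e+00 9.93786731e-04 1.71418148e-01]
```

```bash

python3 -m inch '[{"linear":[0.014,-0.08,0],"twist":0,"gripper":0},{"linear":[0.028,-0.16,0],"twist":0,"gripper":0},{"linear":[0.037,-0.22,0],"twist":0,"gripper":0},{"linear":[0.047,-0.27,0],"twist":0,"gripper":0}]'
python3 -m inch '[{"linear":[0.009,-0.05,0],"twist":0,"gripper":0},{"linear":[0.017,-0.1,0],"twist":0,"gripper":0},{"linear":[0.026,-0.15,0],"twist":0,"gripper":0}]'
python3 -c "
from bench import robot
from h import *
o=robot.get_obs();print(kit(o['tool_pos']),o['tool_pos'],o['ee_rot'],o['wrist_force'])"
```

```text
time: 3.95
tool_pos: [0.4808, 0.0969, 0.0383]
ee_rot: [-3.141, -0.001, 0.171]
wrist_force: [0.4, 2.8, 1.7]
width: 0.0005
time: 4.2
tool_pos: [0.4833, 0.0823, 0.0381]
ee_rot: [-3.141, -0.001, 0.172]
wrist_force: [-0.4, 3.5, 2.6]
width: 0.0003
[  0.65208878 128.5069929 ] [0.48331463 0.08231676 0.03811688] [-3.14069287e+00 -1.29749259e-03  1.71634885e-01] [-0.36240436  3.45002714  2.62741472]
```

A steady drag of about 3.5 N along y is consistent with the pot. I'll keep pushing into the well.

```bash

python3 -m inch '[{"linear":[0.012,-0.08,0],"twist":0,"gripper":0},{"linear":[0.025,-0.16,0],"twist":0,"gripper":0},{"linear":[0.04,-0.24,0],"twist":0,"gripper":0},{"linear":[0.053,-0.32,0],"twist":0,"gripper":0},{"linear":[0.068,-0.4,0],"twist":0,"gripper":0},{"linear":[0.078,-0.46,0],"twist":0,"gripper":0}]'
python3 -m inch '[{"linear":[0.014,-0.08,0],"twist":0,"gripper":0},{"linear":[0.028,-0.16,0],"twist":0,"gripper":0},{"linear":[0.042,-0.24,0],"twist":0,"gripper":0},{"linear":[0.056,-0.32,0],"twist":0,"gripper":0},{"linear":[0.068,-0.39,0],"twist":0,"gripper":0},{"linear":[0.078,-0.44,0],"twist":0,"gripper":0},{"linear":[0.082,-0.47,0],"twist":0,"gripper":0},{"linear":[0.082,-0.47,0],"twist":0,"gripper":0}]'
python3 - <<'E'
from bench import robot
from h import *
o=robot.get_obs();print(kit(o['tool_pos']),o['tool_pos'],o['wrist_force'])
s=robot.snapshot("wrist");s=dict(s,tool_pos=o["tool_pos"],ee=o["ee_rot"]);np.savez("pics/w3.npz",**s);cv2.imwrite("pics/w3.png",s["image"][:,:,::-1])
s=robot.snapshot("top");np.savez("pics/t3.npz",**s);cv2.imwrite("pics/t3.png",s["image"][:,:,::-1])
E
```

```text
time: 4.7
tool_pos: [0.4907, 0.0352, 0.0374]
ee_rot: [3.141, 0.0, 0.171]
wrist_force: [-0.8, 4.3, 3.4]
width: 0.0002
time: 5.37
tool_pos: [0.4989, -0.0119, 0.0373]
ee_rot: [3.14, 0.0, 0.171]
wrist_force: [0.2, -0.4, -0.1]
width: 0.0005
[-0.15294964 32.99798493] [ 0.49889302 -0.01191663  0.03731964] [ 0.23460559 -0.41160962 -0.06634606]
```

View pics/w3.png

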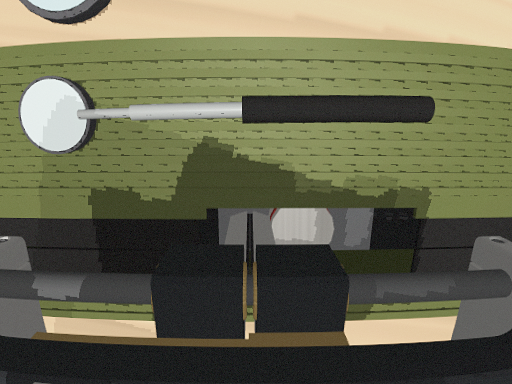

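View pics/t3.png

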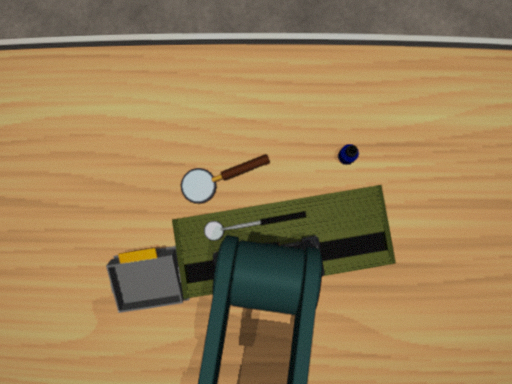

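The pot now stands in the well, with its lid at px (272–334, 208–245) just in front of the fingers. I'll raise the tool, open the gripper and measure the pot.

```bash

python3 -m inch '[{"linear":[-0.01,0.03,0.15],"twist":0,"gripper":0},{"linear":[-0.01,0.03,0.4],"twist":0,"gripper":0},{"linear":[-0.01,0.03,0.75],"twist":0,"gripper":0.3},{"linear":[-0.01,0.03,1],"twist":0,"gripper":0.68},{"linear":[-0.01,0.03,1],"twist":0,"gripper":0.68},{"linear":[-0.01,0.03,1],"twist":0,"gripper":0.68},{"linear":[-0.01,0.03,1],"twist":0,"gripper":0.68}]'
python3 - <<'E'
from bench import robot
from h import *
o=robot.get_obs();print(kit(o['tool_pos']),o['tool_pos'],o['wrist_force'])
s=robot.snapshot("wrist");s=dict(s,tool_pos=o["tool_pos"],ee=o["ee_rot"]);np.savez("pics/w4.npz",**s);cv2.imwrite("pics/w4.png",s["image"][:,:,::-1])
E
```

```text
time: 6.05
tool_pos: [0.4971, -0.0077, 0.1364]
ee_rot: [3.141, 0.002, 0.172]
wrist_force: [-0.4, -0.3, 0.0]
width: 0.0303
[-1.17069198 37.4854385 ] [ 0.49712113 -0.00767005  0.13637344] [-0.37997475 -0.2746867   0.02087835]
```

View pics/w4.png

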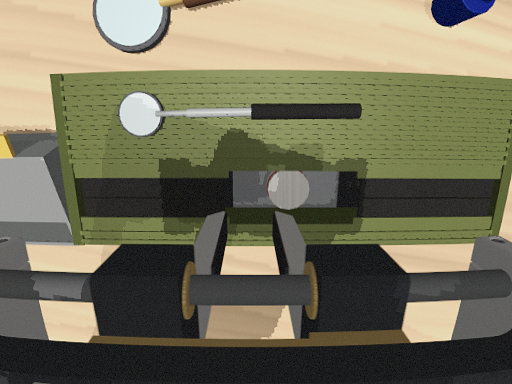

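```bash
python3 - <<'E'
from h import *
s=dict(np.load("pics/w4.npz"))
b=s["image"][160:220,225:365,::-1];cv2.imwrite("pics/w4c.png",cv2.resize(b,None,fx=5.5,fy=5.5,interpolation=0))
for z in (.056,.005): print(np.round(kit(wplane(s,[(230,171),(357,171),(228,208)],z)),1))
print(np.round(kit(wplane(s,[(268,188),(309,188),(289,168),(289,209)],.029)),1))
E
```

```text
[[ 23.1  55.4]
 [ 23.2 -52.3]
 [ -9.5  57.7]]
[[ 13.7  58.9]
 [ 13.7 -71.8]
 [-25.9  61.7]]
[[  1.7  21.5]
 [  1.7 -17.6]
 [ 20.9   2.1]
 [-19.3   0.8]]
```

View pics/w4c.png

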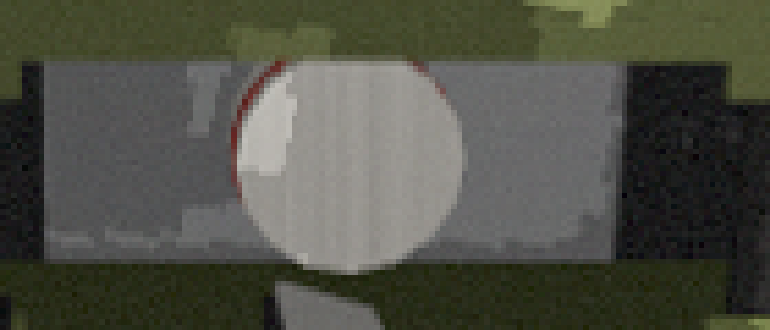

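The pot is upright at kit (1, 2), its lid reading 39–40 mm across. I'll centre over it, finish opening and descend.

```bash

python3 -m inch '[{"linear":[0.04,-0.18,0],"twist":0,"gripper":0.68},{"linear":[0.08,-0.35,0],"twist":0,"gripper":0.68},{"linear":[0.08,-0.35,-0.2],"twist":0,"gripper":0.68},{"linear":[0.08,-0.35,-0.4],"twist":0,"gripper":0.68},{"linear":[0.08,-0.35,-0.55],"twist":0,"gripper":0.68},{"linear":[0.08,-0.35,-0.65],"twist":0,"gripper":0.68},{"linear":[0.08,-0.35,-0.65],"twist":0,"gripper":0.68},{"linear":[0.08,-0.35,-0.65],"twist":0,"gripper":0.68}]'
python3 - <<'E'
from bench import robot
from h import *
o=robot.get_obs();print(kit(o['tool_pos']),o['tool_pos'],o['wrist_force'],o['width'])
E
```

```text
time: 6.77
tool_pos: [0.5049, -0.0425, 0.0711]
ee_rot: [-3.141, 0.003, 0.172]
wrist_force: [-0.0, -0.8, -0.2]
width: 0.0641
[0.49664394 1.86588647] [ 0.50486946 -0.0424766   0.07114586] [-0.0475878  -0.77919058 -0.22706257] 0.06411776959237624
```

```bash

python3 -m inch '[{"linear":[0,0,-0.15],"twist":0,"gripper":0.68},{"linear":[0,0,-0.3],"twist":0,"gripper":0.68},{"linear":[0,0,-0.4],"twist":0,"gripper":0.68},{"linear":[0,0,-0.4],"twist":0,"gripper":0.68},{"linear":[0,0,-0.4],"twist":0,"gripper":0.68}]'
python3 -m inch '[{"linear":[0,0,0],"twist":0,"gripper":0.35},{"linear":[0,0,0],"twist":0,"gripper":0.35},{"linear":[0,0,0],"twist":0,"gripper":0.35},{"linear":[0,0,0],"twist":0,"gripper":0.3},{"linear":[0,0,0],"twist":0,"gripper":0.3},{"linear":[0,0,0],"twist":0,"gripper":0.3}]'
python3 - <<'E'
from bench import robot
from h import *
o=robot.get_obs();print(kit(o['tool_pos']),o['tool_pos'],o['wrist_force'],o['width'])
E
```

```text
time: 7.18
tool_pos: [0.5058, -0.0426, 0.0327]
ee_rot: [3.142, 0.0, 0.172]
wrist_force: [0.9, 0.4, 1.1]
width: 0.064
time: 7.68
tool_pos: [0.5064, -0.043, 0.0333]
ee_rot: [3.141, -0.001, 0.172]
wrist_force: [-0.0, 0.5, 3.1]
width: 0.039
[1.90327053 1.10766496] [ 0.50638523 -0.04298248  0.03329404] [-0.01432104  0.48166356  3.14270403] 0.0390112453978347
```

The pot is gripped at a width of 39 mm. I'll lift it, and get the bin's tilt from the ledge depth in the earlier wrist view.

```bash

python3 -m inch '[{"linear":[0,0,0.15],"twist":0,"gripper":0.3},{"linear":[0,0,0.35],"twist":0,"gripper":0.3},{"linear":[0,0,0.6],"twist":0,"gripper":0.3},{"linear":[0,0,0.8],"twist":0,"gripper":0.3},{"linear":[0,0,0.95],"twist":0,"gripper":0.3},{"linear":[0,0,0.95],"twist":0,"gripper":0.3}]'
python3 - <<'E'
from h import *
s=dict(np.load("pics/w2.npz"))
h,w=s["depth"].shape;v,u=np.mgrid[:h,:w]
r=rays(s,np.c_[u.ravel(),v.ravel()])*s["depth"].reshape(-1,1)
he=s["hand_eye"];R=Ro.from_euler("xyz",s["ee"]).as_matrix()
P=((r@he[:3,:3].T+he[:3,3])@R.T+s["tool_pos"]).reshape(h,w,3)
hsv=cv2.cvtColor(s["image"],cv2.COLOR_RGB2HSV)
K=np.dstack([kit(P),P[...,2]*1000])
m=(hsv[...,0]>18)&(hsv[...,0]<30)&(hsv[...,1]>120);m[:, 170:]=0;m[:125]=0;m[160:]=0
m=cv2.erode(m.astype(np.uint8),np.ones((5,5)))>0
q=K[m];print(len(q),np.median(q,0),"slope",np.arctan(np.polyfit(q[:,0],q[:,2],1)[0]))
f=np.zeros_like(m);f[165:200,95:180]=1;f&=s["depth"]>0
q=K[f];print("floor",np.median(q,0),np.arctan(np.polyfit(q[:,0],q[:,2],1)),np.polyfit(q[:,0],q[:,2],1))
t=dict(np.load("pics/top0.npz"));Pt=cloud(t);q=np.dstack([kit(Pt),Pt[...,2]*1000])[268:298,128:170].reshape(-1,3)
print("top floor",np.polyfit(q[:,0],q[:,2],1),np.median(q,0))
for k in ((-16,270),):print(world(k))
from bench import robot
o=robot.get_obs();print(kit(o['tool_pos']),o['tool_pos'],o['wrist_force'],o['width'])
E
```

```text
time: 8.18
tool_pos: [0.5076, -0.0429, 0.1307]
ee_rot: [3.14, -0.006, 0.172]
wrist_force: [0.4, 0.1, -2.0]
width: 0.0395
1494 [ 48.68766017 269.65998906  71.68297135] slope 0.8840112731493188
floor [  5.30963074 277.0724094   24.30811324] [0.32012216 1.52622661] [ 0.33152498 22.42190105]
top floor [ 0.86067857 27.680559  ] [ -7.2695396  269.72427528  18.50439283]
[442.65522842 218.86117511]
[3.16044462 0.96100613] [ 0.50764894 -0.04291148  0.13072497] [ 0.38594847  0.10610842 -1.97806328] 0.03948364573667587
```

The tilt is about 0.32 rad, from the floor slope and ledge height, and the pot's weight shows on the wrist. Next I'll carry it over the bin.

```bash

python3 -m inch '[{"linear":[-0.06,0.22,0],"twist":0,"gripper":0.3},{"linear":[-0.12,0.5,0],"twist":0,"gripper":0.3},{"linear":[-0.22,0.87,0],"twist":0,"gripper":0.3}]'
python3 -m inch '[{"linear":[-0.07,0.3,0],"twist":0,"gripper":0.3},{"linear":[-0.14,0.6,0],"twist":0,"gripper":0.3},{"linear":[-0.22,0.87,0],"twist":0,"gripper":0.3}]'
python3 -m inch '[{"linear":[-0.07,0.3,0],"twist":0,"gripper":0.3},{"linear":[-0.14,0.55,0],"twist":0,"gripper":0.3},{"linear":[-0.18,0.75,0],"twist":0,"gripper":0.3},{"linear":[-0.21,0.87,0],"twist":0,"gripper":0.3},{"linear":[-0.21,0.87,0],"twist":0,"gripper":0.3},{"linear":[-0.21,0.87,0],"twist":0,"gripper":0.3}]'
python3 - <<'E'
from bench import robot
from h import *
o=robot.get_obs();print(kit(o['tool_pos']),o['tool_pos'],o['wrist_force'],o['width'])
s=robot.snapshot("wrist");s=dict(s,tool_pos=o["tool_pos"],ee=o["ee_rot"]);np.savez("pics/w5.npz",**s);cv2.imwrite("pics/w5.png",s["image"][:,:,::-1])
E
```

```text
time: 8.43
tool_pos: [0.4831, 0.0438, 0.1255]
ee_rot: [3.141, 0.003, 0.168]
wrist_force: [0.6, 1.0, -2.2]
width: 0.0395
time: 8.68
tool_pos: [0.4601, 0.1328, 0.1253]
ee_rot: [-3.141, 0.003, 0.172]
wrist_force: [0.7, 0.4, -2.8]
width: 0.0392
time: 9.18
tool_pos: [0.4397, 0.2182, 0.1257]
ee_rot: [3.14, 0.003, 0.173]
wrist_force: [-0.2, -0.3, -3.3]
width: 0.0395
[-18.98293701 269.80730151] [0.43974947 0.21816001 0.12571295] [-0.21391003 -0.29512684 -3.32647687] 0.03945800072774764
```

View pics/w5.png

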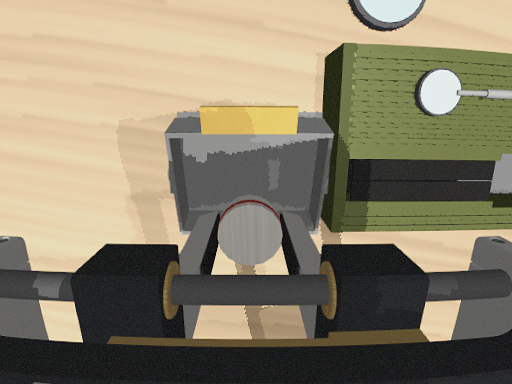

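The pot hangs at px (250,230) over the bin, which spans (170–330, 110–235). I'll move 3 mm in +x and lower it.

```bash

python3 -m inch '[{"linear":[0.03,0.005,-0.1],"twist":0,"gripper":0.3},{"linear":[0.03,0.005,-0.25],"twist":0,"gripper":0.3},{"linear":[0.03,0.005,-0.4],"twist":0,"gripper":0.3},{"linear":[0.03,0.005,-0.55],"twist":0,"gripper":0.3},{"linear":[0.03,0.005,-0.64],"twist":0,"gripper":0.3},{"linear":[0.03,0.005,-0.69],"twist":0,"gripper":0.3},{"linear":[0.03,0.005,-0.7],"twist":0,"gripper":0.3},{"linear":[0.03,0.005,-0.7],"twist":0,"gripper":0.3}]'
python3 - <<'E'
from bench import robot
from h import *
o=robot.get_obs();print(kit(o['tool_pos']),o['tool_pos'],o['wrist_force'],o['width'])
s=robot.snapshot("wrist");s=dict(s,tool_pos=o["tool_pos"],ee=o["ee_rot"]);np.savez("pics/w6.npz",**s);cv2.imwrite("pics/w6.png",s["image"][:,:,::-1])
s=robot.snapshot("scene");cv2.imwrite("pics/s6.png",cv2.resize(s["image"][100:240,200:400,::-1],None,fx=4,fy=4,interpolation=2))
E
```

```text
time: 9.9
tool_pos: [0.444, 0.2184, 0.0574]
ee_rot: [3.141, 0.0, 0.171]
wrist_force: [0.4, 0.4, -2.2]
width: 0.0392
[-14.70133308 269.34582927] [0.44404681 0.2184393  0.05735075] [ 0.3931084   0.36879444 -2.1675291 ] 0.03920739218381606
```

View pics/w6.png

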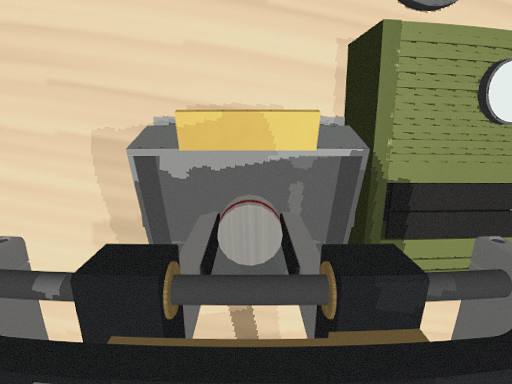

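View pics/s6.png

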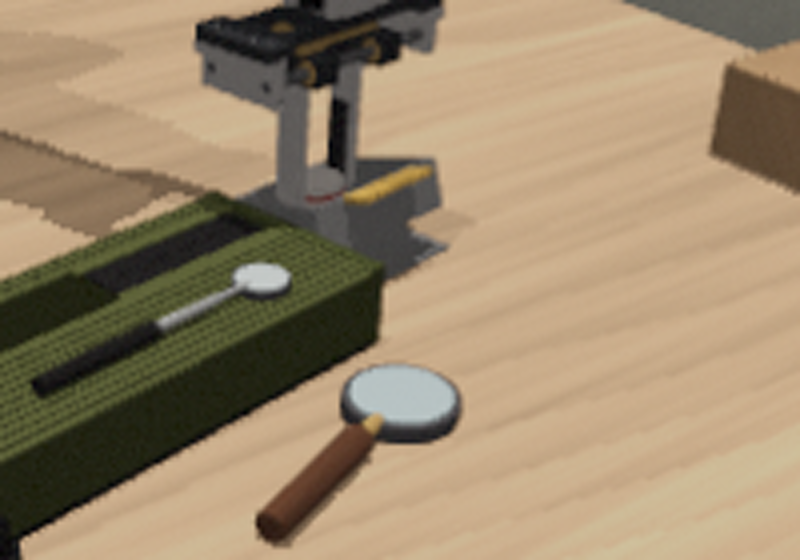

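The pot is inside the bin. I'll lower 3.5 mm more, check contact and release.

```bash

python3 -m inch '[{"linear":[0,0,-0.015],"twist":0,"gripper":0.3},{"linear":[0,0,-0.025],"twist":0,"gripper":0.3},{"linear":[0,0,-0.035],"twist":0,"gripper":0.3},{"linear":[0,0,-0.035],"twist":0,"gripper":0.3},{"linear":[0,0,-0.035],"twist":0,"gripper":0.3}]'

```

```text
time: 10.42
tool_pos: [0.4438, 0.2189, 0.0541]
ee_rot: [3.141, -0.0, 0.172]
wrist_force: [0.2, 0.0, -2.2]
width: 0.0389
```

```bash

python3 -m inch '[{"linear":[0,0,-0.01],"twist":0,"gripper":0.3},{"linear":[0,0,-0.015],"twist":0,"gripper":0.3},{"linear":[0,0,-0.015],"twist":0,"gripper":0.3}]'
python3 -m inch '[{"linear":[0,0,0],"twist":0,"gripper":0.5},{"linear":[0,0,0],"twist":0,"gripper":0.6},{"linear":[0,0,0],"twist":0,"gripper":0.65},{"linear":[0,0,0],"twist":0,"gripper":0.65},{"linear":[0,0,0],"twist":0,"gripper":0.65}]'
python3 -m inch '[{"linear":[0,0,0.2],"twist":0,"gripper":0.65},{"linear":[0,0,0.5],"twist":0,"gripper":0.65},{"linear":[0,0,0.8],"twist":0,"gripper":0.65},{"linear":[0,0,1],"twist":0,"gripper":0.5},{"linear":[0,0,1],"twist":0,"gripper":0},{"linear":[0,0,1],"twist":0,"gripper":0}]'
python3 - <<'E'
from bench import robot
from h import *
o=robot.get_obs();print(kit(o['tool_pos']),o['tool_pos'],o['wrist_force'],o['width'])
s=robot.snapshot("wrist");s=dict(s,tool_pos=o["tool_pos"],ee=o["ee_rot"]);np.savez("pics/w7.npz",**s);cv2.imwrite("pics/w7.png",s["image"][:,:,::-1])
E
```

```text
time: 10.67
tool_pos: [0.4437, 0.2188, 0.0523]
ee_rot: [3.141, 0.0, 0.172]
wrist_force: [0.2, 0.3, -2.9]
width: 0.0391
time: 11.08
tool_pos: [0.4441, 0.2189, 0.0529]
ee_rot: [-3.142, -0.001, 0.172]
wrist_force: [-0.2, 0.5, -0.3]
width: 0.0608
time: 11.58
tool_pos: [0.4446, 0.2191, 0.1538]
ee_rot: [-3.141, -0.003, 0.172]
wrist_force: [-0.5, -0.3, 0.0]
width: 0.0448
[-14.00519703 269.90714087] [0.44463642 0.21911163 0.15383697] [-0.54689414 -0.29370072  0.04589454] 0.04477229654996833
```

View pics/w7.png

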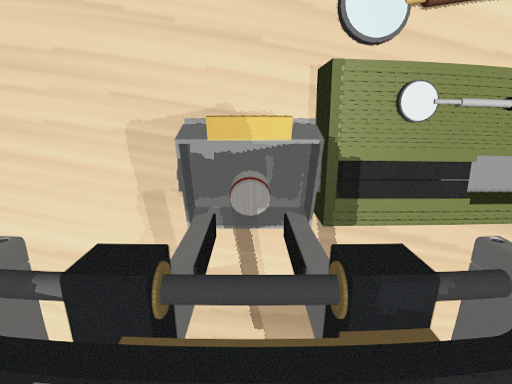

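The pot sits upright in the tipped bin at px (250,193). Now I'll close the fingers and move above the ledge at kit (50, 270).

```bash

python3 -m inch '[{"linear":[0.2,0.03,0],"twist":0,"gripper":0},{"linear":[0.4,0.07,0],"twist":0,"gripper":0},{"linear":[0.63,0.11,0],"twist":0,"gripper":0},{"linear":[0.63,0.11,0],"twist":0,"gripper":0},{"linear":[0.63,0.11,-0.25],"twist":0,"gripper":0},{"linear":[0.63,0.11,-0.42],"twist":0,"gripper":0},{"linear":[0.63,0.11,-0.48],"twist":0,"gripper":0},{"linear":[0.63,0.11,-0.48],"twist":0,"gripper":0},{"linear":[0.63,0.11,-0.48],"twist":0,"gripper":0}]'
python3 - <<'E'
from bench import robot
from h import *
o=robot.get_obs();print(kit(o['tool_pos']),o['tool_pos'],o['wrist_force'],o['width'])
s=robot.snapshot("wrist");cv2.imwrite("pics/w8.png",s["image"][:,:,::-1])
E
```

```text
time: 12.38
tool_pos: [0.506, 0.2296, 0.1037]
ee_rot: [3.141, 0.002, 0.172]
wrist_force: [0.1, 0.4, -0.0]
width: 0.0006
[ 48.24366519 269.75994758] [0.50598918 0.22963689 0.10369302] [ 0.08999902  0.42831871 -0.03961456] 0.0005772507490955644
```

View pics/w8.png

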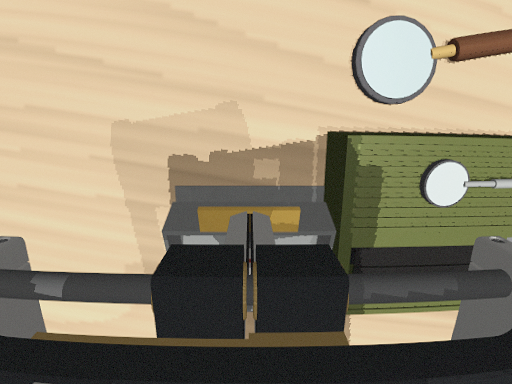

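The fingertips are over the yellow ledge at px (248,218). I'll press down, following its arc.

```bash

python3 -m inch '[{"linear":[0.02,0,-0.05],"twist":0,"gripper":0},{"linear":[0.03,0.005,-0.08],"twist":0,"gripper":0},{"linear":[0.045,0.01,-0.11],"twist":0,"gripper":0},{"linear":[0.06,0.01,-0.14],"twist":0,"gripper":0},{"linear":[0.07,0.01,-0.17],"twist":0,"gripper":0},{"linear":[0.08,0.015,-0.2],"twist":0,"gripper":0},{"linear":[0.08,0.015,-0.23],"twist":0,"gripper":0},{"linear":[0.08,0.015,-0.25],"twist":0,"gripper":0}]'
python3 -m inch '[{"linear":[0.005,0,-0.015],"twist":0,"gripper":0},{"linear":[0.005,0,-0.03],"twist":0,"gripper":0}]'
python3 - <<'E'
from bench import robot
from h import *
o=robot.get_obs();print(kit(o['tool_pos']),o['tool_pos'],o['wrist_force'],o['width'])
E
```

```text
time: 13.1
tool_pos: [0.5178, 0.232, 0.0814]
ee_rot: [-3.141, -0.008, 0.171]
wrist_force: [3.2, 0.6, 5.0]
width: 0.0005
time: 13.27
tool_pos: [0.517, 0.2318, 0.0777]
ee_rot: [-3.141, -0.004, 0.172]
wrist_force: [3.2, 0.8, 4.1]
width: 0.0006
[ 59.5007524  269.98707877] [0.51704073 0.23179028 0.07773083] [3.16241638 0.75885004 4.11372189] 0.0006145853089396889
```

```bash

python3 -m inch '[{"linear":[0,0,-0.01],"twist":0,"gripper":0},{"linear":[0,0,-0.02],"twist":0,"gripper":0},{"linear":[0,0,-0.02],"twist":0,"gripper":0}]'
python3 -m inch '[{"linear":[0,0,-0.01],"twist":0,"gripper":0},{"linear":[0,0,-0.02],"twist":0,"gripper":0},{"linear":[0,0,-0.02],"twist":0,"gripper":0}]'

```

```text
time: 13.52
tool_pos: [0.5164, 0.2316, 0.0762]
ee_rot: [-3.141, -0.003, 0.172]
wrist_force: [3.1, 1.1, 8.9]
width: 0.0004
time: 13.77
tool_pos: [0.5164, 0.2317, 0.0761]
ee_rot: [-3.141, -0.004, 0.172]
wrist_force: [0.5, -0.8, 15.5]
width: 0.0003
```

A hard stop at TCP z 76.1 mm is what a level ledge predicts (76 mm), and the force is now rising. I'll press once more briefly, then lift and look.

```bash

python3 -m inch '[{"linear":[0,0,-0.01],"twist":0,"gripper":0},{"linear":[0,0,-0.02],"twist":0,"gripper":0},{"linear":[0,0,-0.02],"twist":0,"gripper":0},{"linear":[0,0,-0.02],"twist":0,"gripper":0}]'
python3 -m inch '[{"linear":[0,0,0.1],"twist":0,"gripper":0},{"linear":[0,0,0.35],"twist":0,"gripper":0},{"linear":[0,0,0.7],"twist":0,"gripper":0},{"linear":[-0.2,0,1],"twist":0,"gripper":0},{"linear":[-0.6,0,1],"twist":0,"gripper":0},{"linear":[-0.95,0,1],"twist":0,"gripper":0}]'
python3 -m inch '[{"linear":[-0.35,-0.2,0.1],"twist":0,"gripper":0},{"linear":[-0.7,-0.4,0.3],"twist":0,"gripper":0},{"linear":[-0.9,-0.5,0.4],"twist":0,"gripper":0},{"linear":[-1,-0.6,0.5],"twist":0,"gripper":0},{"linear":[-1,-0.6,0.5],"twist":0,"gripper":0},{"linear":[-1,-0.6,0.5],"twist":0,"gripper":0}]'
python3 - <<'E'
from bench import robot
from h import *
o=robot.get_obs();print(kit(o['tool_pos']),o['tool_pos'],o['wrist_force'],o['width'])
s=robot.snapshot("top");np.savez("pics/t9.npz",**s);cv2.imwrite("pics/t9.png",s["image"][:,:,::-1])
w=robot.snapshot("scene");cv2.imwrite("pics/s9.png",cv2.resize(w["image"][100:290,100:350,::-1],None,fx=3,fy=3,interpolation=2))
K=np.dstack([kit(cloud(s)),cloud(s)[...,2]*1000])
hsv=cv2.cvtColor(s["image"],cv2.COLOR_RGB2HSV)
m=(hsv[...,0]>18)&(hsv[...,0]<30)&(hsv[...,1]>200);m[:, 170:]=0;m[:235]=0;m[270:]=0
m=cv2.erode(m.astype(np.uint8),np.ones((3,3)))>0
q=K[m];print("ledge",len(q),np.median(q,0))
E
```

```text
time: 14.1
tool_pos: [0.5165, 0.2317, 0.076]
ee_rot: [-3.141, -0.004, 0.172]
wrist_force: [-3.8, -2.2, 22.3]
width: 0.0007
time: 14.6
tool_pos: [0.4186, 0.2311, 0.1709]
ee_rot: [-3.141, 0.002, 0.171]
wrist_force: [-0.9, 0.0, -0.4]
width: 0.0001
time: 15.1
tool_pos: [0.3194, 0.1711, 0.2196]
ee_rot: [3.142, 0.002, 0.171]
wrist_force: [0.1, 0.5, -0.4]
width: 0.0003
[-145.62851138  244.0771354 ] [0.31938884 0.17110194 0.21960961] [ 0.07557114  0.49190894 -0.44347588] 0.0002509923929706626
ledge 243 [ 59.357655   268.26782831  53.54896934]
```

View pics/t9.png

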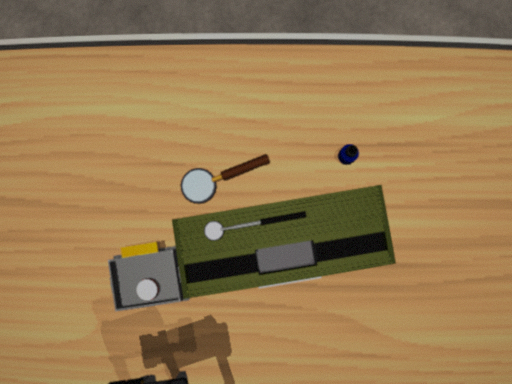

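View pics/s9.png

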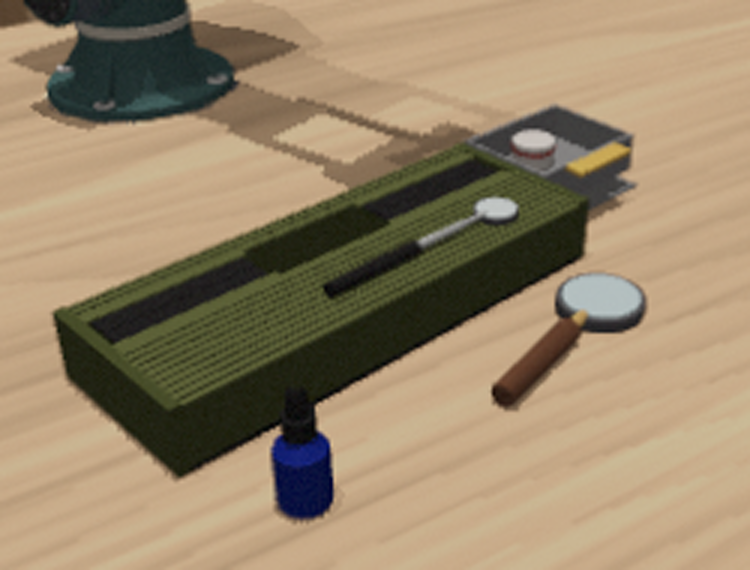

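The bin is level, with the ledge at kit x 59, z 53.5 against an expected 58 and 54. The pot stands upright in it at top-view px (147,289). The mirror, magnifier and bottle sit at the same pixels as at the start, and the arm is clear, so I'll hand in.

```bash
python3 -c "
from bench import robot
print(robot.close_job())"
```

```text
the job is handed in; nothing more can be done
None
```

The pot is upright in the grey bin, the bin is level, and I handed the job in at about 15 s of the 61 s allowed.

- **Finding the pot:** A wrist picture showed a red spot through the flap seam on the bin side of the well. Pushing there through slot_b met a steady drag of about 3.5 N, which confirmed it.
- **Moving the pot:** I pushed it into the well, gripped it at a width of 39 mm and lifted it out. I set it in the bin while the bin was still tipped by about 0.32 rad.
- **Levelling the bin:** I pressed the ledge to its hard stop, with the tool stopping at z 76 mm as expected and up to 22 N on the wrist. After I let go, the ledge measured x 59, z 53.5 mm in the kit frame, against 58 and 54 for level.
- **Last checks:** The final pictures show the pot upright in the bin. The mirror, magnifier and bottle are where they started, and the arm is clear of everything.
- **Not checked:** I never put the fingers into the cap's half of the channel, and I did not look at the cap itself.
- **Disagreement:** Before levelling, two quick slope estimates of the tilt came out far too high (about 0.7–0.9 rad). I used the wrist view's floor slope (0.32) and the ledge height (about 0.30), which agreed with each other.

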